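# Part a press-fit sensor housing evenly with a wedge

## Robot

A 6-joint arm with a two-finger parallel gripper is mounted at the origin on a cart in front of the work surface, level with it; the furniture and walls round the work are solid. World frame = base frame: x ahead of the robot, y to its left, z up, the work surface at z = 0. Lengths are in mm, angles in rad, forces in N, time in s.
With the tool pointing down it reaches from about 275 to 750 mm from the base axis. Payload 10.2 kg.
Tool frame: the origin (TCP) lies at the very end of the fingers, on their centre line; the grasp point (between the pads) lies 19 mm behind it (pinch_z is the z of the grasp point in the tool frame, in mm); z points along the fingers, y is the direction in which the jaws open and shut (so a half turn about z gives the same grasp; the last joint's range is limited). The gripper opens to 88 mm and grips with 3 to 60 N. Pads are 18 mm wide; open, the fingers measure 123 mm over their backs; the gripper's body (75 mm by 187 mm) begins 45 mm behind the grasp point.
Start: joints at [-1.333, 0.313, 1.498, -0, 1.331, -0.223], TCP at [233.438, -470.253, 238.72] pointing down, gripper open.
Joint ranges: [-2.94, 2.94], [-0.97, 2.17], [0.19, 2.56], [-1.23, 4.37], [0.02, 3.11], [-2.88, 2.88]. Speed limits (rad/s): [2.39, 2.39, 3.01, 3.14, 3.14, 3.14].

## Interface

Orientations are given as a unit quaternion [w, x, y, z].
In Python, from workcell import * gives the robot as it stands.
- The arm moves only by the shell command python3 -m handwheel 'ROWS' [OPENING] [FORCE]. ROWS is JSON, a list of rows, each a list of 2 entries, a list of its own where there are three numbers: the shift along the tool's x, y, z in units of 15 cm (1.0 is 15 cm), then the turn, a rotation vector about the tool's x, y, z in units of 0.1 rad (1.0 is 0.1 rad). In form: [[[dx, dy, dz], [wx, wy, wz]], ...]. A call has exactly 8 rows; each row shifts and turns the commanded pose from where the row before left it, along the tool's axes as they then stand; what a row does not reach is not made up. A row lasts 1/12 s, in which the tool goes at most 41.7 mm and 7.16 degrees, less where a joint would pass 70% of its speed; a pose out of reach is approached as far as the arm can. A call with a number of a shift or a turn outside -1 to 1 is refused whole. A call with a gripper value outside its range is refused whole. OPENING is the opening, from 0 (shut) to 1 (fully open), set as the call begins (- or left out, the last holds). The fingers move at their own pace and stop on an object; FORCE is the grip in N (left out, the last holds). Time passes only in rows, so rows that do not move let the fingers close, or fill a call up. It gives the time, the measured TCP pose, the force and the opening at its end, in the units of the state.
- get_obs(): the state, without advancing time (a new reading comes with each control period).
- capture(name): name is "side" or "top" or "wrist"; returns (picture, depth): 384x512x3 uint8, red, green, blue; 384x512 float32, mm along the optical axis (not along the pixel's ray), 0 where there is no reading.
- camera_params(name): a dict with "fx", "fy", "cx", "cy" (pixels), "extrinsics" (4x4, takes a point from world to camera coordinates). Camera axes: x right, y down, z forward; pixel columns grow to the right and rows downward; lengths in mm; the calibration is good to about 2 mm. The wrist camera is an equidistant fisheye: a pixel r from the principal point sees the ray r / f radians off the axis. A picture is of the moment at which its call begins: read the wrist's pose just before it. camera_params takes no time and is no camera call; for the wrist camera it gives the pose at the moment of the call.
- job_done(): hands the job in, once; it reports no verdict.
The state is a dict: "clock": time; "qpos": joint angles; "joint_velocities": joint speeds; "joint_efforts": joint torques, N m; "eef_pos": TCP position; "tcp_rot": TCP orientation; "wrist_force": force on the tool from outside, world axes, zero at the start; "torque": the same for the moment, N m; "opening": finger opening in mm.
Only numpy, scipy, OpenCV 4.12 (cv2) and the standard library are available. Lean on these libraries where they do the work, as an engineer would, in place of code of your own. Each camera call takes 0.05 s, during which the arm holds its last target. There are 200 camera calls.

## Task

Take the orange-handled wedge from its blue stand and press it gently down into the two end notches of the housing's seam by turns, until the grey front cover has come off the black half as far as its stops at both ends. Keep the cover even: neither end may ever be more than 5 mm ahead of the other; push the cover only through the wedge, and never press down with more than about 20 N. Then put the wedge back upright in its stand and leave everything else alone.

Things in the scene. Friction and masses are not known exactly. Their poses are not given: they have to be found in the camera images.
- nest: Aluminium nest fixed to the bench, 176 mm along its y, 126 mm along its x, holding the black rear half of the housing. Origin on the bench under the seam. The seam is the upright plane x = 0, 150 mm along y; black half at +x, grey cover at -x. Housing top z = 67 mm. A clamp bar (y = -30 to 30 mm, up to z = 76 mm) hides the seam's middle: a wedge can enter only at the two end notches.
- notch_left (a point): Middle of the left (+y) notch's mouth, on the black face: (0, 50, 67) mm in the nest, axes as the nest. Notch 25 mm long along y, over 40 mm deep. Rear wall: the black flat face x = 0. Front wall: a steel lip of the cover, 12 to 19 mm long, face at x = -2 mm when the cover is shut; it goes to -x as the cover opens. Both top edges are rounded, radius 3.5 mm.
- notch_right (a point): The same for the right (-y) notch: (0, -50, 67) mm in the nest.
- left_opening (a joint): Opening of the cover's left (+y) end, rad: 0.1 m x value = opening at that notch. 0 shut, 0.07 (7 mm) on its stop; starts at 0 to 0.012. A press fit: it stays where left, needs about 8 N of parting force to creep and 1 N more per mm/s of opening (wedge pushed at 10 mm/s: 8 to 16 N down). Pressing in one notch opens only that end. On the stop the push climbs steeply.
- right_opening (a joint): The same for the right (-y) end.
- cover_mid (a point): Centre of the grey front cover (22 x 150 x 52 mm). Axes parallel to the nest's when the cover is even; the angle between them = difference of the two openings / 100 mm.
- wedge: Wedge with an orange handle, upright in the stand, tip down, about 90 g. Origin on the handle's axis at tip height, z up. Orange collar z = 34 to 40 mm (34 x 36 mm); handle z = 40 to 101 mm, 16 mm along x, 24 mm along y; end knob z = 101 to 108 mm, 20 x 28 mm. Its yaw differs from the nest's by at most 0.7 rad. The blade (below z = 34 mm) is told at wedge_tip.
- wedge_tip (a point): Tip edge of the steel blade: (5.75, 0, 0) mm in the wedge, axes as the wedge. Blade 34 mm long, 24 mm wide along y. Flat upright face at wedge x = +6.5 mm: this one goes against the black half (nest +x). Sloping face towards -x. 1.5 mm thick at the tip, 0.4 mm more for every mm up. Flat face on the black face, a tip 22 to 31 mm below the housing's top opens that end fully.
- wedge_stand: Blue block fixed to the bench, 60 x 70 x 50 mm, origin under its centre. Slot from above at its centre: 23 mm along x, 30 mm along y, 42 mm deep. The wedge stands in it with its collar on the block's top, axes parallel to the stand's, wedge origin 16 mm above the bench.
- stand_slot (a point): Middle of the slot's mouth on the stand's top, 50 mm above the bench; axes as the stand's.
- speaker_1: Loudspeaker driver lying face down, 78 x 78 x 45 mm: bystander. Origin in its underside.
- parts_bin_1: Black open bin of small silver parts, 100 x 69 x 38 mm: bystander. Origin in its underside.
- parts_bin_2: Black open bin of small brass parts, 100 x 68 x 38 mm: bystander. Origin in its underside.
- driver_1: Small red screwdriver lying flat, 148 mm: bystander. Origin in its underside.
- ipa_bottle: White bottle with a blue cap, 62 mm across, 128 mm high: bystander. Origin in its underside.
Things that resemble listed ones, but are neither listed nor needed, are in the scene too. Of the things that look like the wedge_stand, take the one that is farthest to the robot's left at the start.

How it is judged (in metres and radians):
On the way, in this order (a step that is already met when the one before it is completed fails the run):
1. one end of the cover is parted by more than 2.5 mm (value of joint any of left_opening, right_opening above 0.025 rad), for 0.1 s.
2. both ends are parted by more than 2.5 mm (value of joint each of left_opening, right_opening above 0.025 rad), for 0.1 s.
3. both ends of the cover are on their stops (within 0.5 mm) (value of joint each of left_opening, right_opening above 0.065 rad), for 0.1 s.
At the end, for the whole second after the job is handed in: Both ends of the cover stand open to their stops within 0.5 mm (6.5 mm or more), and the wedge stands in its stand again, released and at rest: upright within 0.15 rad, within 10 mm of the slot's middle and down to within 6 mm of resting on its collar (all of step 3 and horizontal distance between wedge and stand_slot below 0.01 m and height (world z) of wedge below 0.022 m and angle between wedge's own z axis and vertical below 0.15 rad and linear speed of wedge below 0.02 m/s); the robot touches nothing.
It fails at once if one end of the cover gets more than 5 mm ahead of the other (a little measuring slack: 5.3 mm) (angle between the x axis of cover_mid and the x axis of nest, either way round above 0.053 rad).
It fails at once if the wedge presses on the cover with more than 30 N (contact force between wedge and right_opening above 30 N).
It fails at once if the wedge is rammed against the housing as a whole with more than 65 N (contact force between wedge and nest above 65 N).
It fails at once if the hand touches the cover or the nest (over 2 N) (contact force between any of the fingers, the arm and nest above 2 N).
It fails at once if a bystander is moved by more than 30 mm (distance of any of speaker_1, parts_bin_1, parts_bin_2, driver_1, ipa_bottle from where it was at the start of the episode above 0.03 m).
It also fails if it takes over 72 s, if anything falls off the work surface, if the arm or the gripper's body presses on something with over 40 N, if the wrist force passes 120 N, or if a joint passes its speed limit or range.

## Working session

There is one attempt and no reset: what is moved stays moved. The work goes in short steps, Python scripts to look and compute and a shell command to move; the robot and the scene stay as the last step left them, time stands still between calls to the robot, and variables do not carry over. Pictures are saved under pics/ and viewed, about 8 in all and at most 12, crops included, and the job is handed in when it is done.

```bash
mkdir -p pics; ls; cat > h.py <<'E'
from workcell import *
import numpy as np, cv2
from scipy.spatial.transform import Rotation as R
def cap(n,name):
    p=camera_params(n); im,d=capture(n)
    np.savez(f'pics/{name}.npz',im=im,d=d,E=np.array(p['extrinsics']),k=[p['fx'],p['fy'],p['cx'],p['cy']])
    cv2.imwrite(f'pics/{name}.png',im[:,:,::-1]); return im,d,p
def load(name):
    z=np.load(f'pics/{name}.npz'); return z['im'],z['d'],z['E'],z['k']
def cloud(name,fish=False):
    im,d,E,k=load(name); v,u=np.mgrid[0:384,0:512]
    x=(u-k[2])/k[0]; y=(v-k[3])/k[1]
    if fish:
        r=np.hypot(x,y)+1e-9; t=np.tan(np.minimum(r,1.5))/r; x=x*t; y=y*t
    P=np.stack([x*d,y*d,d],-1)
    return im,(P-E[:3,3])@E[:3,:3],d
E
python3 - <<'E'
from h import *
for n in('top','side'):
    im,d,p=cap(n,n); print(n,p['fx'],p['cx'],np.round(p['extrinsics'],3).tolist(),(d>0).mean())
o=get_obs(); print(o)
a=cv2.imread('pics/top.png');b=cv2.imread('pics/side.png')
cv2.imwrite('pics/top_b.png',cv2.resize(a,(800,600)))
E
```

```text
pics
top 488.94271985229585 247.46054413394788 [[0.222, -0.975, -0.004, -210.639], [-0.882, -0.199, -0.427, 421.646], [0.416, 0.099, -0.904, 1941.46], [0.0, 0.0, 0.0, 1.0]] 0.9959564208984375
side 464.4367318585377 264.6706597492988 [[-0.941, -0.338, -0.022, 427.931], [-0.158, 0.497, -0.853, 213.777], [0.299, -0.799, -0.521, 1449.42], [0.0, 0.0, 0.0, 1.0]] 0.8769429524739584
{'clock': 0.1, 'qpos': array([-1.33337043e+00,  3.13396327e-01,  1.49832931e+00, -7.22009649e-06,
        1.33100354e+00, -2.23423586e-01]), 'joint_velocities': array([ 0.0008538 , -0.00150651, -0.00046007, -0.00105814,  0.00047647,
        0.00079576]), 'joint_efforts': array([ 1.27939406e-03, -4.02817833e+01, -2.52643257e+01,  6.95053814e-02,
        3.42331943e-02, -6.27419627e-05]), 'eef_pos': array([ 233.39787193, -470.03103066,  238.22910399]), 'tcp_rot': array([-5.68222366e-04,  9.73569122e-01,  2.28391860e-01, -7.48463163e-06]), 'wrist_force': array([ 0.48149369, -0.22522722, -0.01325265]), 'torque': array([-0.01264884,  0.02188653, -0.05141848]), 'opening': 88.24722256183531}
```

View pics/top_b.png

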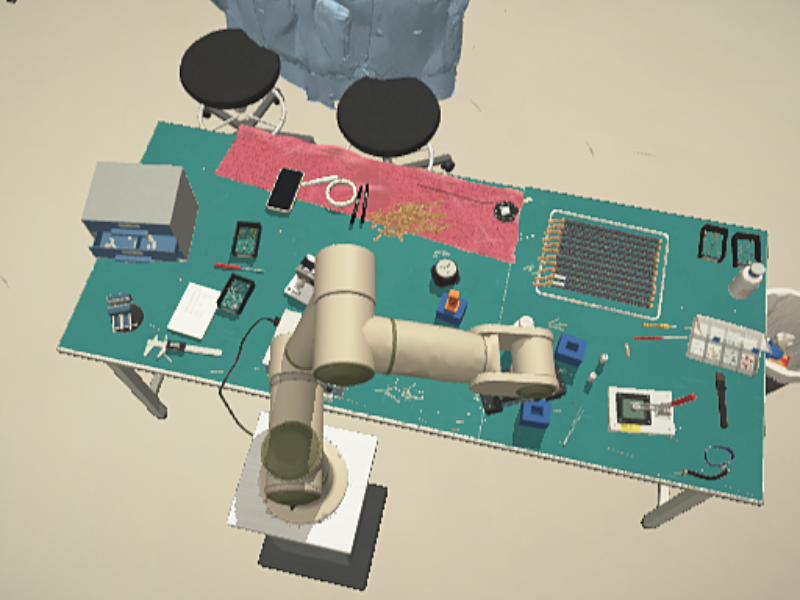

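View pics/side.png

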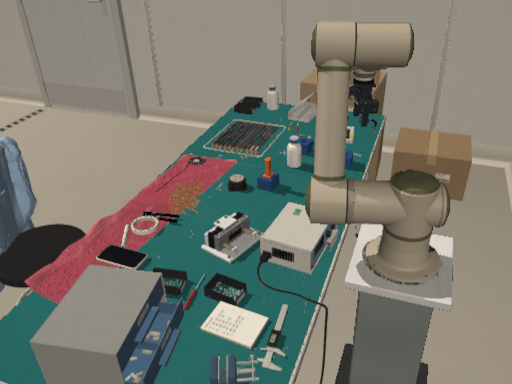

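Wedge candidates are the stands in the top view (800x600). One at (452,305) holds the orange wedge. Two more, at (570,348) and (537,412), look empty. The first is farthest to the robot's left and is the one with the wedge. The nest is at top (302,278) and side (230,235).

```bash
python3 - <<'E'
from h import *
for n in('top','side'):
    im,P,d=cloud(n); hsv=cv2.cvtColor(im,cv2.COLOR_RGB2HSV)
    for nm,lo,hi in(('blue',(105,120,50),(125,255,255)),('orange',(3,150,120),(18,255,255))):
        m=cv2.inRange(hsv,lo,hi); c,l,s,ce=cv2.connectedComponentsWithStats(m)
        for i in range(1,c):
            if s[i,4]>25:
                q=P[(l==i)&(d>0)]; print(n,nm,ce[i].round(),s[i,4],np.median(q,0).round(),np.percentile(q,[3,97],axis=0).round().tolist())
    boxes=(215,195,270,265) if n=='side' else (180,155,210,200)
    x0,y0,x1,y1=boxes; q=P[y0:y1,x0:x1].reshape(-1,3); q=q[(q[:,2]>20)&(q[:,2]<90)]; print(n,np.percentile(q,[3,50,97],axis=0).round())
a=cv2.imread('pics/side.png')[180:275,190:290];b=cv2.imread('pics/side.png')[145:205,225:325]
t=cv2.imread('pics/top.png')[160:230,170:310]
cv2.imwrite('pics/c1.png',np.vstack([np.hstack([cv2.resize(a,(400,380)),cv2.resize(b,(400,380))]),cv2.resize(t,(440,220)) if 0 else np.pad(cv2.resize(t,(440,220)),((0,0),(0,360),(0,0)))]))
E
```

```text
top blue [288. 199.] 187 [ 518. -275.   45.] [[506.0, -310.0, 4.0], [566.0, -242.0, 58.0]]
top blue [365. 224.] 297 [ 479. -610.   47.] [[458.0, -643.0, 7.0], [516.0, -576.0, 59.0]]
top blue [495. 225.] 59 [  889. -1387.  -525.] [[874.0, -1414.0, -548.0], [928.0, -1365.0, -506.0]]
top blue [343. 265.] 293 [ 281. -545.   48.] [[262.0, -575.0, 7.0], [316.0, -510.0, 60.0]]
top orange [289. 192.] 80 [ 534. -276.   80.] [[523.0, -291.0, 50.0], [550.0, -260.0, 129.0]]
top [[490. 118.  21.]
 [544. 145.  58.]
 [600. 168.  75.]]
side blue [305. 145.] 185 [ 476. -595.   42.] [[457.0, -642.0, 7.0], [510.0, -461.0, 114.0]]
side blue [348. 159.] 104 [ 272. -518.   40.] [[261.0, -576.0, 6.0], [289.0, -503.0, 52.0]]
side blue [268. 182.] 257 [ 526. -247.   31.] [[507.0, -302.0, 6.0], [569.0, -235.0, 48.0]]
side orange [267. 168.] 108 [ 538. -265.   80.] [[526.0, -286.0, 49.0], [555.0, -257.0, 123.0]]
side [[384.  29.  22.]
 [526. 117.  56.]
 [576. 189.  82.]]
```

View pics/c1.png

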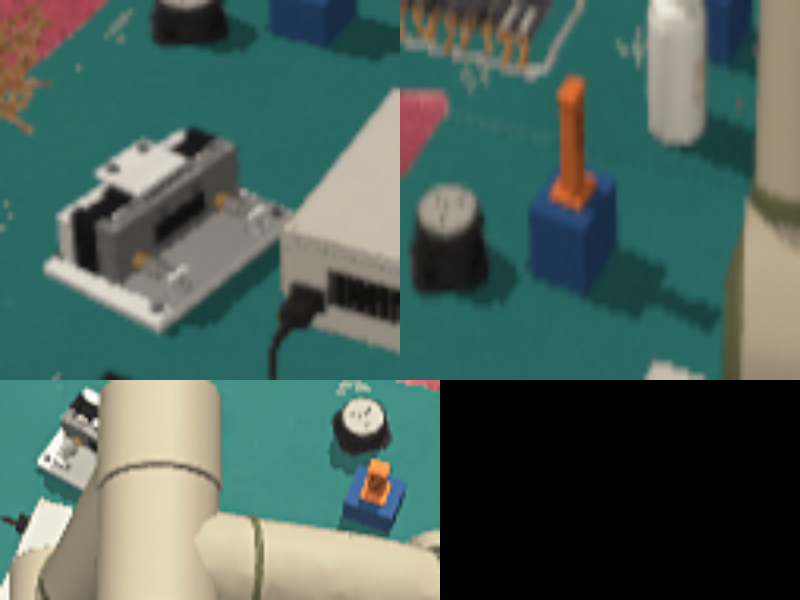

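```bash
cat >> h.py <<'E'
def go(pos,yaw=None):
    """total shift in tool units & turn for vertical tool: prints"""
    o=get_obs(); q=o['tcp_rot']; Rm=R.from_quat([q[1],q[2],q[3],q[0]]).as_matrix()
    cy=np.arctan2(Rm[1,0],Rm[0,0]); print('t',round(o['clock'],2),'tcp',o['eef_pos'].round(1),'yaw',round(cy,4),'tilt',Rm[:,2].round(4),'F',o['wrist_force'].round(1),'op',o['opening'].round(1))
    d=np.array(pos,float)-o['eef_pos']; print('shift u',(Rm.T@d/150).round(3),'world',d.round(1), 'turn' ,None if yaw is None else round(-(yaw-cy)*10,3))
def rect(q):
    r=cv2.minAreaRect(q[:,:2].astype(np.float32)); return np.round(r[0],1),np.round(r[1],1),round(r[2],1)
E
python3 - <<'E'
from h import *
for n in('top','side'):
    im,P,d=cloud(n); hsv=cv2.cvtColor(im,cv2.COLOR_RGB2HSV)
    m=cv2.inRange(hsv,(105,120,50),(125,255,255))>0
    near=np.hypot(P[...,0]-538,P[...,1]+270)<60
    q=P[near&m&(abs(P[...,2]-50)<5)]; print(n,'standtop',len(q),rect(q))
    q=P[near&(P[...,2]>114)]; print('knob',len(q),q.mean(0))
    near=(np.hypot(P[...,0]-540,P[...,1]-110)<120)
    for z0,z1 in((8,16),(60,71),(72,82)):
        q=P[near&(P[...,2]>z0)&(P[...,2]<z1)&(d>0)]; print('nest',z0,len(q),rect(q) if len(q)>3 else '')
go((500,-265,290),1.57)
E
```

```text
top standtop 70 (array([ 537.9, -274.7]), array([67.7, 64.5]), 79.9)
knob 29 [ 539.05197387 -275.74300798  123.72897936]
nest 8 162 (array([542.5, 177.1]), array([193.9, 106.4]), 13.3)
nest 60 75 (array([560.3, 134.2]), array([60.3, 54. ]), 68.4)
nest 72 11 (array([551.2, 145.7]), array([59.8, 27.9]), 19.5)
side standtop 41 (array([ 535.3, -273.8]), array([71.6, 56.3]), 78.3)
knob 24 [ 538.64930924 -269.46045815  119.91497817]
nest 8 427 (array([531. ,  99.4]), array([177.2, 126.5]), 71.5)
nest 60 390 (array([552.8,  91.9]), array([150.5,  68.6]), 73.2)
nest 72 43 (array([557. ,  91.5]), array([53.5, 50.5]), 70.5)Traceback (most recent call last):
  File "<stdin>", line 11, in <module>
  File "h.py", line 20, in go
    cy=np.arctan2(Rm[1,0],Rm[0,0]); print('t',round(o['clock'],2),'tcp',o['eef_pos'].round(1),'yaw',round(cy,4),'tilt',Rm[:,2].round(4),'F',o['wrist_force'].round(1),'op',o['opening'].round(1))
                                                                                                                                                                           ^^^^^^^^^^^^^^^^^^
AttributeError: 'float' object has no attribute 'round'
```

```bash
sed -i "s/o\['opening'\].round(1)/round(o['opening'],1)/" h.py
python3 -m handwheel '[[[0.2,-0.03,-0.03],[0,0,0]],[[0.24,-0.03,-0.03],[0,0,0]],[[0.24,-0.03,-0.03],[0,0,0]],[[0.24,-0.03,-0.03],[0,0,0]],[[0.24,-0.03,-0.03],[0,0,0]],[[0.24,-0.03,0],[0,0,0]],[[0.24,-0.03,0],[0,0,0]],[[0.24,-0.03,0],[0,0,0]]]' 1
python3 -m handwheel '[[[0.2,-0.03,0],[0,0,0]],[[0.2,0,0],[0,0,-0.6]],[[0,0,0],[0,0,-1]],[[0,0,0],[0,0,-1]],[[0,0,0],[0,0,-1]],[[0,0,0],[0,0,-1]],[[0,0,0],[0,0,-1]],[[0,0,0],[0,0,-1]]]'
python3 -m handwheel '[[[0,0,0],[0,0,-1]],[[0,0,0],[0,0,-1]],[[0,0,0],[0,0,-0.5]],[[0,0,0],[0,0,0]],[[0,0,0],[0,0,0]],[[0,0,0],[0,0,0]],[[0,0,0],[0,0,0]],[[0,0,0],[0,0,0]]]'
python3 - <<'E'
from h import *
go((538,-273,260),1.38)
im,d,p=cap('wrist','w1'); print(p['fx'],p['fy'],p['cx'],p['cy'],(d>0).mean()); print(np.linalg.inv(p['extrinsics']).round(3))
E
```

```text
clock: 0.77
eef_pos: [471.3, -311.2, 261.0]
tcp_rot: [-0.0, 0.974, 0.228, -0.0]
wrist_force: [-0.0, -0.9, -0.8]
opening: 88.2
clock: 1.43
eef_pos: [521.7, -281.8, 260.8]
tcp_rot: [-0.0, 0.846, 0.534, -0.0]
wrist_force: [0.4, 0.6, 0.8]
opening: 88.2
clock: 2.1
eef_pos: [521.7, -281.9, 261.2]
tcp_rot: [-0.0, 0.774, 0.633, -0.0]
wrist_force: [-0.9, 0.4, 0.5]
opening: 88.0
t 2.1 tcp [ 521.7 -281.9  261.2] yaw 1.37 tilt [-1.e-04  1.e-04 -1.e+00] F [-0.9  0.4  0.5] op 88.0
shift u [0.08  0.094 0.008] world [16.3  8.9 -1.2] turn -0.1
297.3186396354542 297.3186396354542 260.4903065705394 188.0014061440239 0.9748636881510416
[[ 9.80000e-01 -1.92000e-01 -5.60000e-02  5.36918e+02]
 [-2.00000e-01 -9.42000e-01 -2.70000e-01 -2.10741e+02]
 [-1.00000e-03  2.76000e-01 -9.61000e-01  4.06552e+02]
 [ 0.00000e+00  0.00000e+00  0.00000e+00  1.00000e+00]]
```

View pics/w1.png

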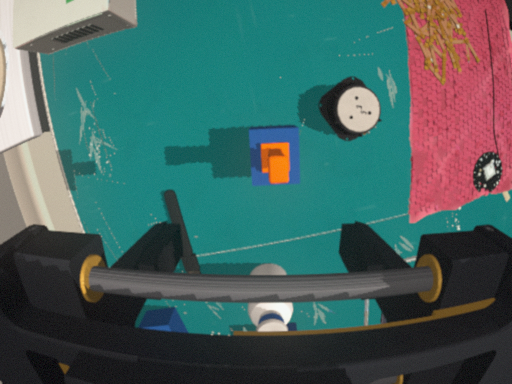

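The wrist view shows the blue stand with the orange wedge at (275,158). The speaker is at (352,108) and the white bottle at (268,290), behind the hand.

```bash
python3 - <<'E'
from h import *
im,P,d=cloud('w1',True); hsv=cv2.cvtColor(im,cv2.COLOR_RGB2HSV)
blue=cv2.inRange(hsv,(105,120,40),(125,255,255))>0; org=cv2.inRange(hsv,(3,150,100),(18,255,255))>0
near=np.hypot(P[...,0]-538,P[...,1]+270)<70
q=P[near&blue&(abs(P[...,2]-50)<4)]; print('stand',len(q),rect(q),np.median(q[:,2]))
q=P[near&org&(abs(P[...,2]-56)<4)]; print('collar',len(q),rect(q),np.median(q[:,2]))
q=P[near&org&(P[...,2]>116)]; print('knob',len(q),rect(q),np.median(q[:,2]))
q=P[250:330,240:300].reshape(-1,3);q=q[(q[:,2]>60)&(q[:,2]<140)];print('bottle',np.percentile(q,[5,50,95],axis=0).round())
E
```

```text
stand 1494 (array([ 540.8, -275.2]), array([69.8, 58.7]), 81.5) 49.439159257554365
collar 366 (array([ 540.8, -275.1]), array([34.1, 32.6]), 79.5) 55.24675452483166
knob 887 (array([ 537.5, -260.7]), array([ 70.8, 113.5]), 45.8) 124.1030358809324
bottle [[ 472. -481.   89.]
 [ 498. -462.   99.]
 [ 521. -453.  129.]]
```

```bash
python3 - <<'E'
from h import *
im,P,d=cloud('w1',True); hsv=cv2.cvtColor(im,cv2.COLOR_RGB2HSV)
org=cv2.inRange(hsv,(3,150,100),(18,255,255))>0
near=np.hypot(P[...,0]-540,P[...,1]+275)<25
q=P[near&org&(abs(P[...,2]-124)<3)]; print('knob',len(q),rect(q),np.median(q[:,2]))
go((540.5,-275,150),1.423)
E
```

```text
knob 510 (array([ 541.1, -275.2]), array([26.1, 19.7]), 79.7) 123.24047841603289
t 2.15 tcp [ 521.7 -281.9  261.2] yaw 1.3702 tilt [-1.e-04  1.e-04 -1.e+00] F [-0.3 -0.6 -0.1] op 87.9
shift u [0.07  0.113 0.741] world [  18.8    6.9 -111.2] turn -0.528
```

```bash
python3 -m handwheel '[[[0.07,0.113,0],[0,0,-0.35]],[[0,0,0.15],[0,0,0]],[[0,0,0.2],[0,0,0]],[[0,0,0.2],[0,0,0]],[[0,0,0.2],[0,0,0]],[[0,0,0.2],[0,0,0]],[[0,0,0.2],[0,0,0]],[[0,0,0.11],[0,0,0]]]' 1
python3 -m handwheel '[[[0,0,0],[0,0,0]],[[0,0,0],[0,0,0]],[[0,0,0],[0,0,0]],[[0,0,0],[0,0,0]],[[0,0,0],[0,0,0]],[[0,0,0],[0,0,0]],[[0,0,0],[0,0,0]],[[0,0,0],[0,0,0]]]' 0.1 30
python3 -m handwheel '[[[0,0,0],[0,0,0]],[[0,0,0],[0,0,0]],[[0,0,0],[0,0,0]],[[0,0,0],[0,0,0]],[[0,0,0],[0,0,0]],[[0,0,0],[0,0,0]],[[0,0,0],[0,0,0]],[[0,0,0],[0,0,0]]]' 0 50
python3 - <<'E'
from h import *
go((541,-275,71),1.405)
E
```

```text
clock: 2.82
eef_pos: [539.3, -274.1, 68.8]
tcp_rot: [-0.002, 0.763, 0.646, -0.0]
wrist_force: [-0.4, 0.1, -0.2]
opening: 88.3
clock: 3.48
eef_pos: [540.5, -275.0, 72.5]
tcp_rot: [0.0, 0.763, 0.646, 0.0]
wrist_force: [0.3, 0.2, 0.4]
opening: 36.9
clock: 4.15
eef_pos: [540.4, -275.0, 72.2]
tcp_rot: [-0.0, 0.763, 0.646, -0.0]
wrist_force: [-0.1, -0.4, -0.0]
opening: 15.7
t 4.15 tcp [ 540.4 -275.    72.2] yaw 1.4058 tilt [-1.e-04  1.e-04 -1.e+00] F [-0.1 -0.4 -0. ] op 15.7
shift u [0.    0.004 0.008] world [ 0.6 -0.  -1.2] turn 0.008
```

```bash
python3 -m handwheel '[[[0,0,-0.05],[0,0,0]],[[0,0,-0.1],[0,0,0]],[[0,0,-0.15],[0,0,0]],[[0,0,-0.15],[0,0,0]],[[0,0,-0.15],[0,0,0]],[[0,0,-0.15],[0,0,0]],[[0,0,-0.15],[0,0,0]],[[0,0,-0.1],[0,0,0]]]'
python3 -m handwheel '[[[0.1,-0.02,0],[0,0,0]],[[0.15,-0.03,0],[0,0,0]],[[0.2,-0.03,0],[0,0,0]],[[0.2,-0.03,0],[0,0,0]],[[0.2,-0.03,0],[0,0,0]],[[0.2,-0.03,0],[0,0,0]],[[0.2,-0.03,0],[0,0,0]],[[0.2,-0.03,0],[0,0,0]]]'
python3 -m handwheel '[[[0.2,-0.03,0],[0,0,0.2]],[[0.15,-0.02,0],[0,0,0.3]],[[0.08,0,0],[0,0,0.3]],[[0,0,0],[0,0,0.3]],[[0,0,0],[0,0,0.3]],[[0,0,0],[0,0,0]],[[0,0,0],[0,0,0]],[[0,0,0],[0,0,0]]]'
python3 - <<'E'
from h import *
go((545,10,230),1.266)
im,d,p=cap('wrist','w2'); cv2.imwrite('pics/w2b.png',cv2.resize(cv2.imread('pics/w2.png'),(800,600)))
E
```

```text
clock: 4.82
eef_pos: [540.7, -275.1, 225.1]
tcp_rot: [0.001, 0.763, 0.646, 0.0]
wrist_force: [0.5, 0.4, -1.3]
opening: 15.7
clock: 5.48
eef_pos: [541.9, -53.3, 222.8]
tcp_rot: [0.0, 0.763, 0.646, 0.0]
wrist_force: [-0.1, 0.5, -0.9]
opening: 15.4
clock: 6.15
eef_pos: [546.4, 9.8, 222.5]
tcp_rot: [0.0, 0.806, 0.592, 0.0]
wrist_force: [-0.5, 0.0, -0.9]
opening: 15.5
t 6.15 tcp [546.4   9.8 222.5] yaw 1.2663 tilt [ 2.e-04 -0.e+00 -1.e+00] F [-0.5  0.  -0.9] op 15.5
shift u [-0.001 -0.009 -0.05 ] world [-1.4  0.2  7.5] turn 0.003
```

View pics/w2b.png

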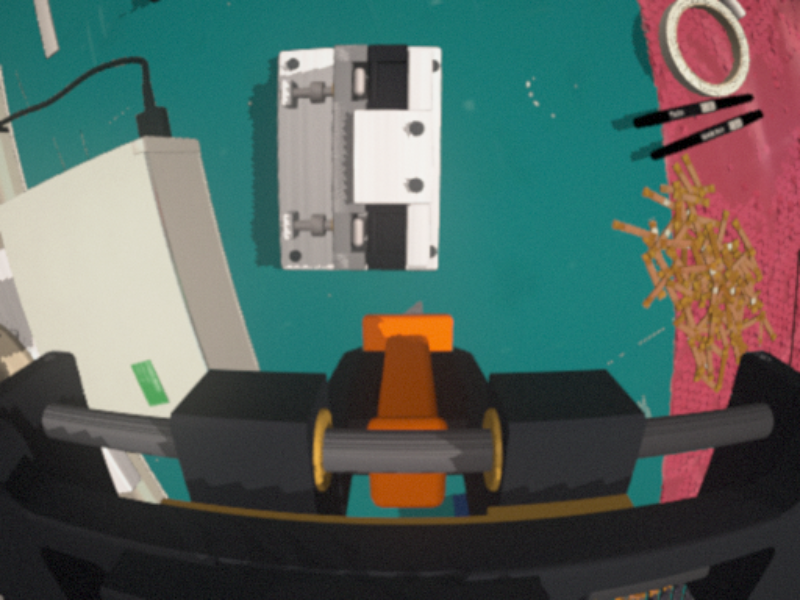

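The view shows the nest with its clamp bar in the middle. The lips are at about (358,80) and (358,235) in the enlarged image, and the black half is to their right. Next I measure the black face's edge.

```bash
python3 - <<'E'
from h import *
im,P,d=cloud('w2',True); s=0.64
g=cv2.cvtColor(im,cv2.COLOR_RGB2GRAY)
# plate + housing
near=np.hypot(P[...,0]-545,P[...,1]-100)<125
q=P[near&(P[...,2]>6)&(P[...,2]<25)&(g>110)]; print('plate',rect(q),np.median(q[:,2]))
yaw=-0.305; ex=np.array([np.cos(yaw),np.sin(yaw)]); ey=np.array([-ex[1],ex[0]])
zz=P[...,2]
blk=near&(g<45)&(abs(zz-67)<6); print('black z',np.median(zz[blk]), rect(P[blk]))
bar=near&(g>150)&(abs(zz-76)<5); print('bar',rect(P[bar]),np.median(zz[bar]))
for r in (50,55,60,135,140,145,150,155,160):
    c=np.arange(205,275); print(r,'|'.join(f'{g[r,k]},{P[r,k,:2]@ex:.0f},{zz[r,k]:.0f}' for k in range(212,248,2)))
cv2.imwrite('pics/c2.png',cv2.resize(cv2.imread('pics/w2.png')[20:180,170:290],(600,800),interpolation=2)[:, :])
E
```

```text
plate (array([533.6,  95.3]), array([176.2, 126.4]), 71.7) 11.36616107674438
black z 66.06236429631801 (array([574.5, 142.3]), array([32.6, 24.8]), 75.1)
bar (array([561. ,  87.1]), array([60.1, 49.7]), 72.8) 72.41272351870313
50 165,461,10|131,472,68|138,474,65|139,476,67|137,478,66|140,480,67|126,482,66|90,484,65|168,486,65|214,488,65|184,490,66|83,490,48|42,494,66|49,496,66|57,498,66|45,500,61|48,502,63|49,504,61
55 138,461,11|128,472,65|138,474,66|137,476,66|140,478,66|140,480,67|128,482,66|98,483,54|176,486,67|220,488,65|181,490,64|68,490,48|41,494,65|53,496,67|56,498,67|45,500,62|52,502,61|52,504,61
60 98,463,27|127,472,66|137,474,65|139,476,66|140,478,66|139,480,66|122,482,67|69,484,64|96,486,65|128,488,66|93,489,50|65,490,45|48,494,64|53,496,65|53,498,65|49,500,62|52,502,61|53,504,60
135 150,460,12|151,471,67|155,473,66|152,475,67|148,477,66|145,479,65|133,481,66|133,483,67|134,485,66|135,487,67|138,490,67|105,492,67|64,494,66|60,496,66|64,498,66|64,500,66|63,502,66|63,504,67
140 142,462,27|132,471,66|137,473,67|138,475,66|142,477,66|139,479,66|117,480,60|95,483,64|157,485,66
[... 169 characters left out ...]
0,61|128,483,66|192,485,68|211,487,66|132,488,56|71,489,34|56,493,66|59,496,67|59,498,66|62,499,62|62,501,61|58,503,60
150 152,459,11|131,470,66|137,473,67|140,475,66|137,477,66|142,479,68|108,480,62|128,483,67|190,485,66|212,487,66|132,488,59|89,488,33|55,493,66|62,496,67|58,497,65|60,499,62|54,501,61|61,503,61
155 151,459,11|131,471,67|135,473,67|136,475,66|141,477,67|140,479,67|102,480,63|116,483,65|180,485,66|195,487,66|116,485,26|68,488,27|52,493,66|56,495,66|60,497,65|54,499,62|55,501,63|59,503,60
160 152,459,11|130,470,67|136,472,66|137,474,66|138,519,368|137,479,66|114,480,62|84,482,58|83,484,58|82,486,58|84,488,57|66,490,52|48,493,67|59,495,66|56,497,65|53,499,62|50,501,62|54,503,61
```

```bash
python3 - <<'E'
from h import *
im,d,E,k=load('w2'); g=cv2.cvtColor(im,cv2.COLOR_RGB2GRAY).astype(float)
yaw=-0.317; ex=np.array([np.cos(yaw),np.sin(yaw)]); ey=np.array([-ex[1],ex[0]])
def cast(u,v,z):
    x=(u-k[2])/k[0];y=(v-k[3])/k[1];r=np.hypot(x,y);ray=np.array([x*np.sin(r)/r,y*np.sin(r)/r,np.cos(r)])
    Rm=E[:3,:3];c=-Rm.T@E[:3,3];w=Rm.T@ray; return (c+w*(z-c[2])/w[2])[:2]
for v in range(28,176,3):
    row=g[v]; out=[]
    c=np.arange(216,250)
    s=row[c]; 
    # last downward crossing of 90 (grey->black) and darkest between
    cr=[c[i]+(s[i]-90)/(s[i]-s[i+1]) for i in range(len(c)-1) if s[i]>=90>s[i+1]]
    up=[c[i]+(90-s[i])/(s[i+1]-s[i]) for i in range(len(c)-1) if s[i]<90<=s[i+1]]
    f=lambda l:[f'{cast(a,v,67)@ex:.1f}' for a in l]
    print(v,f'y={cast(230,v,67)@ey-257.2:.0f}','down',f(cr),'up',f(up))
E
```

```text
28 y=75 down ['489.2'] up []
31 y=72 down ['488.8'] up []
34 y=69 down ['488.7'] up []
37 y=65 down ['488.7'] up []
40 y=62 down ['479.4'] up []
43 y=59 down ['479.7', '485.7'] up ['482.2']
46 y=56 down ['487.8'] up []
49 y=53 down ['479.2', '488.7'] up ['480.4']
52 y=49 down ['479.2', '488.0'] up ['480.1']
55 y=46 down ['488.0'] up []
58 y=43 down ['479.4', '487.8'] up ['480.0']
61 y=40 down ['479.4'] up []
64 y=37 down ['489.4'] up []
67 y=34 down ['488.7'] up []
70 y=31 down [] up []
73 y=28 down [] up []
76 y=25 down [] up []
79 y=22 down [] up []
82 y=18 down [] up []
85 y=15 down [] up []
88 y=12 down [] up []
91 y=9 down [] up []
94 y=6 down [] up []
97 y=3 down [] up []
100 y=0 down [] up []
103 y=-3 down [] up []
106 y=-6 down [] up []
109 y=-9 down [] up []
112 y=-12 down [] up []
115 y=-15 down [] up []
118 y=-18 down [] up []
121 y=-21 down [] up []
124 y=-24 down [] up []
127 y=-27 down [] up []
130 y=-30 down [] up []
133 y=-33 down ['488.6'] up []
136 y=-37 down ['490.2'] up []
139 y=-40 down ['479.7', '489.1'] up ['482.2']
142 y=-43 down ['487.9'] up []
145 y=-46 down ['487.8'] up []
148 y=-49 down ['487.8'] up []
151 y=-52 down ['489.6'] up []
154 y=-55 down ['488.1'] up []
157 y=-58 down ['479.0', '486.0'] up ['481.4']
160 y=-61 down ['479.4'] up []
163 y=-65 down ['488.1'] up []
166 y=-68 down ['488.3'] up []
169 y=-71 down ['489.9'] up []
172 y=-74 down ['490.3'] up []
175 y=-77 down [] up []
```

View pics/c2.png

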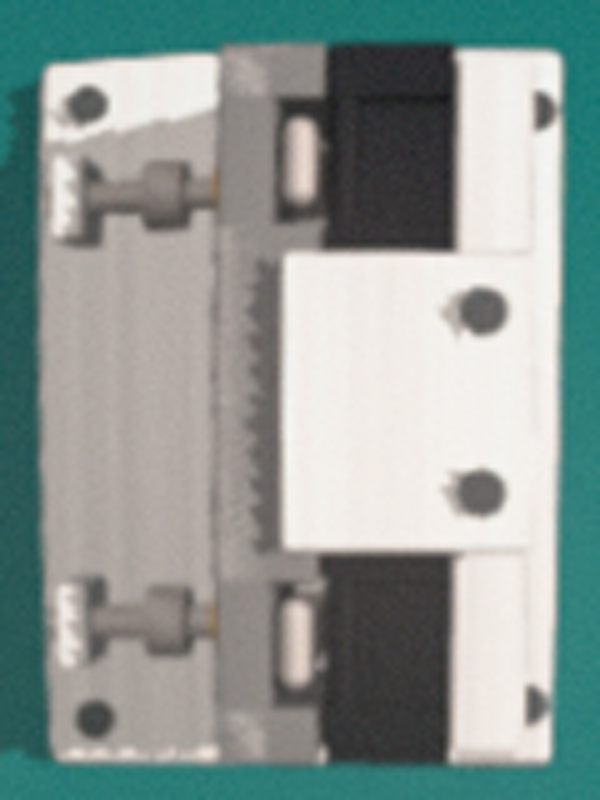

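```bash
python3 -m handwheel '[[[0.06,-0.07,0],[0,0,0.12]],[[0.06,-0.07,0],[0,0,0]],[[0.065,-0.08,0],[0,0,0]],[[0,0,0.2],[0,0,0]],[[0,0,0.2],[0,0,0]],[[0,0,0.15],[0,0,0]],[[0,0,0.06],[0,0,0]],[[0,0,0],[0,0,0]]]'
python3 - <<'E'
from h import *
go((523.2,46.5,131),1.254)
im,d,p=cap('wrist','w3'); cv2.imwrite('pics/w3b.png',cv2.resize(im[90:330,150:330,::-1],(600,800)[::1],interpolation=2)[:600])
E
```

```text
clock: 6.87
eef_pos: [522.4, 47.2, 129.3]
tcp_rot: [-0.001, 0.81, 0.587, -0.001]
wrist_force: [0.2, 0.8, -0.5]
opening: 15.8
t 6.87 tcp [522.4  47.2 129.3] yaw 1.2546 tilt [-3.4e-03  5.0e-04 -1.0e+00] F [ 0.2  0.8 -0.5] op 15.8
shift u [-0.003  0.006 -0.011] world [ 0.8 -0.7  1.7] turn 0.006
```

View pics/w3b.png

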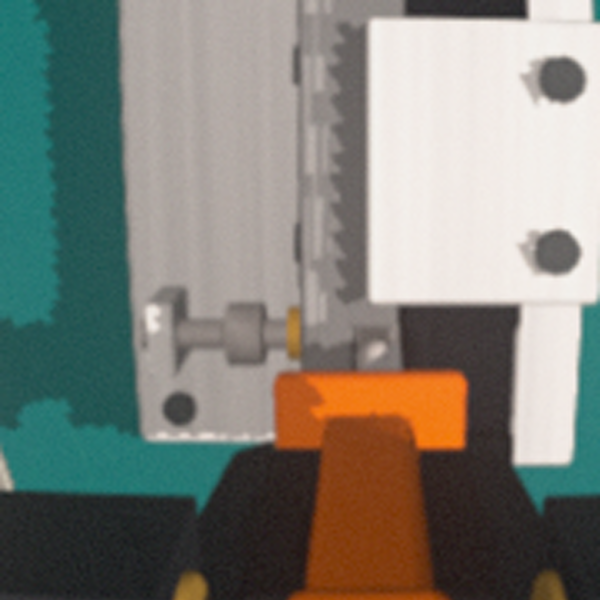

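```bash
python3 - <<'E'
from h import *
yaw=1.254-np.pi/2; ex=np.array([np.cos(yaw),np.sin(yaw)]); ey=np.array([-ex[1],ex[0]])
def mk(E,k):
    def cast(u,v,z):
        x=(u-k[2])/k[0];y=(v-k[3])/k[1];r=np.hypot(x,y);ray=np.array([x*np.sin(r)/r,y*np.sin(r)/r,np.cos(r)])
        Rm=E[:3,:3];c=-Rm.T@E[:3,3];w=Rm.T@ray; return (c+w*(z-c[2])/w[2])[:2]
    return cast
for n,tcp,yw in(('w2',np.array([546.4,9.8,222.5]),1.2663),('w3',np.array([522.4,47.2,129.3]),1.2546)):
    im,d,E,k=load(n); c=mk(E,k); hsv=cv2.cvtColor(im,cv2.COLOR_RGB2HSV)
    m=cv2.inRange(hsv,(3,150,100),(18,255,255)); a=yw-np.pi/2; X=np.array([np.cos(a),np.sin(a)]);Y=np.array([-X[1],X[0]])
    rows=np.where(m[:260].any(1))[0]; rows=[r for r in rows if (m[r]>0).sum()>20]; r0=rows[0]; z=tcp[2]-16.2
    cs=np.where(m[r0+8])[0]; mid=(cs[0]+cs[-1])/2
    print(n,'rows',r0,cs[0],cs[-1],'front edge y', (c(mid,r0-.5,z)-tcp[:2])@Y,'left/right x',(c(cs[0]-.5,r0+3,z)-tcp[:2])@X,(c(cs[-1]+.5,r0+3,z)-tcp[:2])@X)
    g=cv2.cvtColor(im,cv2.COLOR_RGB2GRAY)
    P=cloud(n,True)[1]; bar=(np.hypot(P[...,0]-561,P[...,1]-87)<45)&(g>170)&(abs(P[...,2]-75)<6); q=P[bar]; 
    r=rect(q); print('bar',r, (r[0]@ex).round(1),(r[0]@ey).round(1))
E
```

```text
w2 rows 121 432 453 front edge y 69.61721328998786 left/right x 103.9342146156844 121.4121243517916
bar (array([561.3,  87.2]), array([59.4, 49.9]), 72.2) 506.2 257.7
w3 rows 190 474 511 front edge y 25.413854735384852 left/right x 147.09216672905666 189.87983210710826
bar (array([560. ,  82.8]), array([67.7, 49.7]), 71.8) 506.3 253.1
```

```bash
python3 - <<'E'
from h import *
def mk(E,k):
    def cast(u,v,z):
        x=(u-k[2])/k[0];y=(v-k[3])/k[1];r=np.hypot(x,y);ray=np.array([x*np.sin(r)/r,y*np.sin(r)/r,np.cos(r)])
        Rm=E[:3,:3];c=-Rm.T@E[:3,3];w=Rm.T@ray; return (c+w*(z-c[2])/w[2])[:2]
    return cast
n,tcp,yw='w2',np.array([546.4,9.8,222.5]),1.2663
for n,tcp,yw in(('w2',np.array([546.4,9.8,222.5]),1.2663),('w3',np.array([522.4,47.2,129.3]),1.2546)):
    im,d,E,k=load(n); c=mk(E,k); hsv=cv2.cvtColor(im,cv2.COLOR_RGB2HSV)
    m=cv2.inRange(hsv,(3,150,100),(18,255,255)); m[:, :225]=0; m[:,300:]=0; m[:190]=0
    a=yw-np.pi/2; X=np.array([np.cos(a),np.sin(a)]);Y=np.array([-X[1],X[0]])
    r0=[r for r in range(384) if (m[r]>0).sum()>20][0]; z=tcp[2]-16.2
    cs=np.where(m[r0+10])[0]; mid=(cs[0]+cs[-1])/2
    print(n,'rows',r0,cs[0],cs[-1],'y', [round((c(mid,v-.5,zz)-tcp[:2])@Y,1) for v in(r0,) for zz in (z,z-6)],'x',(c(cs[0]-.5,r0+10,z)-tcp[:2])@X,(c(cs[-1]+.5,r0+10,z)-tcp[:2])@X)
    P=cloud(n,True)[1]; q=P[(m>0)]; q=q[abs(q[:,2]-z)<3]; l=q[:,:2]-tcp[:2]; l=np.stack([l@X,l@Y],1); print(len(q),np.percentile(l,[1,50,99],axis=0).round(1).tolist())
# 3: bar edges from w3, left pocket
im,d,E,k=load('w3'); g=cv2.cvtColor(im,cv2.COLOR_RGB2GRAY); c=mk(E,k)
yaw=1.254-np.pi/2; ex=np.array([np.cos(yaw),np.sin(yaw)]); ey=np.array([-ex[1],ex[0]])
for col in(275,290,300):
    s=g[:200,col].astype(int); dd=np.diff(s); print(col,[(i,int(dd[i]),round(c(col,i+.5,76)@ey,1)) for i in range(60,199) if abs(dd[i])>35])
E
```

```text
w2 rows 202 233 288 y [np.float64(18.4), np.float64(16.4)] x -15.961502157220696 16.614895779827656
998 [[-15.9, 4.6], [0.6, 12.7], [16.5, 17.6]]
w3 rows 201 233 289 y [np.float64(18.9), np.float64(16.9)] x -15.933878637801973 17.20122160761862
1017 [[-15.7, 4.6], [1.2, 12.6], [17.1, 17.7]]
275 [(94, 81, np.float64(287.3)), (95, 69, np.float64(286.7)), (180, -67, np.float64(228.7)), (181, -59, np.float64(228.0))]
290 [(94, 76, np.float64(287.5)), (95, 95, np.float64(286.8)), (180, -69, np.float64(228.7)), (181, -57, np.float64(228.0))]
300 [(94, 72, np.float64(287.7)), (95, 95, np.float64(287.0)), (180, -65, np.float64(228.8)), (181, -58, np.float64(228.1))]
```

```bash
python3 - <<'E'
from h import *
go((522.9,46.3,125),1.254)
E
python3 -m handwheel '[[[0,0,0.02],[0,0,0]],[[0,0,0.01],[0,0,0]],[[0,0,0],[0,0,0]],[[0,0,0],[0,0,0]],[[0,0,0],[0,0,0]],[[0,0,0],[0,0,0]],[[0,0,0],[0,0,0]],[[0,0,0],[0,0,0]]]'
python3 - <<'E'
from h import *
go((522.9,46.3,125),1.254)
E
```

```text
t 6.92 tcp [523.4  46.9 130.9] yaw 1.2544 tilt [-6.e-04  2.e-04 -1.e+00] F [-0.8 -0.3 -0.8] op 15.4
shift u [-0.005 -0.002  0.04 ] world [-0.5 -0.6 -5.9] turn 0.004
clock: 7.58
eef_pos: [523.6, 46.5, 126.3]
tcp_rot: [0.0, 0.81, 0.587, 0.0]
wrist_force: [-0.0, -0.5, -0.6]
opening: 15.3
t 7.58 tcp [523.6  46.5 126.3] yaw 1.2538 tilt [ 1.e-04  0.e+00 -1.e+00] F [-0.  -0.5 -0.6] op 15.3
shift u [-0.003 -0.004  0.009] world [-0.7 -0.2 -1.3] turn -0.002
```

```bash
python3 -m handwheel '[[[-0.003,-0.004,0.006],[0,0,0]],[[0,0,0.006],[0,0,0]],[[0,0,0.006],[0,0,0]],[[0,0,0.006],[0,0,0]],[[0,0,0.006],[0,0,0]],[[0,0,0.006],[0,0,0]],[[0,0,0.006],[0,0,0]],[[0,0,0],[0,0,0]]]'
```

```text
clock: 8.25
eef_pos: [522.7, 46.3, 119.7]
tcp_rot: [-0.0, 0.81, 0.587, -0.0]
wrist_force: [0.5, 0.4, -0.2]
opening: 15.4
```

```bash
python3 -m handwheel '[[[0,0,0.006],[0,0,0]],[[0,0,0.006],[0,0,0]],[[0,0,0.006],[0,0,0]],[[0,0,0.006],[0,0,0]],[[0,0,0.006],[0,0,0]],[[0,0,0.006],[0,0,0]],[[0,0,0.006],[0,0,0]],[[0,0,0.006],[0,0,0]]]'
```

```text
clock: 8.92
eef_pos: [523.0, 46.3, 113.6]
tcp_rot: [0.0, 0.81, 0.587, 0.0]
wrist_force: [-4.4, -0.1, 11.0]
opening: 15.8
```

```bash
python3 -m handwheel '[[[0,0,0.005],[0,0,0]],[[0,0,0.005],[0,0,0]],[[0,0,0.005],[0,0,0]],[[0,0,0.005],[0,0,0]],[[0,0,0.005],[0,0,0]],[[0,0,0.005],[0,0,0]],[[0,0,0.005],[0,0,0]],[[0,0,0],[0,0,0]]]'
```

```text
clock: 9.58
eef_pos: [523.1, 46.5, 109.2]
tcp_rot: [0.0, 0.81, 0.587, 0.001]
wrist_force: [-6.0, 0.7, 16.4]
opening: 15.8
```

```bash
python3 -m handwheel '[[[0,0,-0.03],[0,0,0]],[[0,0,-0.06],[0,0,0]],[[0,0,-0.1],[0,0,0]],[[0,0,-0.12],[0,0,0]],[[0,0,-0.12],[0,0,0]],[[-0.1,0,-0.1],[0,0,0]],[[-0.15,0,0],[0,0,0]],[[-0.15,0,0],[0,0,0]]]'
python3 -m handwheel '[[[-0.05,0,0],[0,0,0]],[[0,0,0],[0,0,0]],[[0,0,0],[0,0,0]],[[0,0,0],[0,0,0]],[[0,0,0],[0,0,0]],[[0,0,0],[0,0,0]],[[0,0,0],[0,0,0]],[[0,0,0],[0,0,0]]]'
python3 - <<'E'
from h import *
go((554.1,141.4,128),1.254)
im,d,p=cap('wrist','w4'); cv2.imwrite('pics/w4b.png',cv2.resize(im[20:200,160:300,::-1],(600,772),interpolation=2)[:600])
E
```

```text
clock: 10.25
eef_pos: [504.2, -11.2, 188.1]
tcp_rot: [0.001, 0.809, 0.587, 0.001]
wrist_force: [0.9, -0.6, -0.1]
opening: 15.9
clock: 10.92
eef_pos: [501.8, -17.5, 186.9]
tcp_rot: [-0.0, 0.81, 0.587, -0.0]
wrist_force: [0.5, 0.7, -1.3]
opening: 15.5
t 10.92 tcp [501.8 -17.5 186.9] yaw 1.2543 tilt [-1.e-04  1.e-04 -1.e+00] F [ 0.5  0.7 -1.3] op 15.5
shift u [1.115e+00 1.000e-03 3.930e-01] world [ 52.3 158.9 -58.9] turn 0.003
```

View pics/w4b.png

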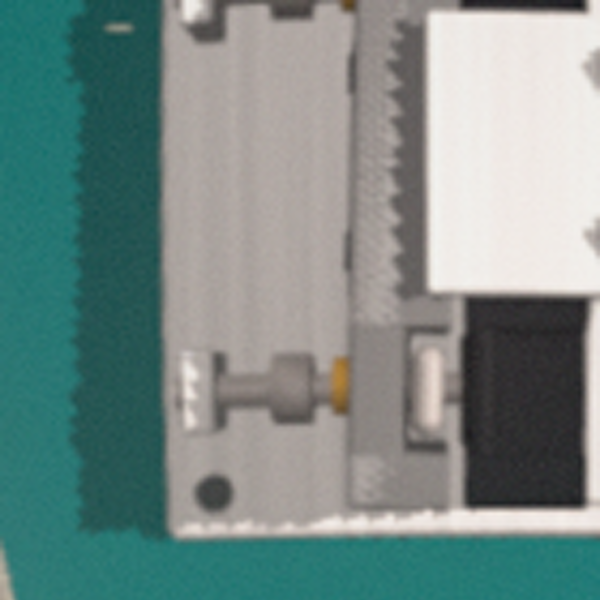

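The right end has come off about 3.5 mm: the gap is 448 to 465 px in the crop, at about 0.21 mm per px. Next is the left notch.

```bash
python3 -m handwheel '[[[0.1,0,0],[0,0,0]],[[0.17,0,0],[0,0,0]],[[0.2,0,0],[0,0,0]],[[0.2,0,0],[0,0,0]],[[0.2,0,0],[0,0,0]],[[0.15,0,0],[0,0,0]],[[0.08,0,0],[0,0,0]],[[0.015,0,0.05],[0,0,0]]]'
python3 -m handwheel '[[[0,0,0.1],[0,0,0]],[[0,0,0.1],[0,0,0]],[[0,0,0.1],[0,0,0]],[[0,0,0.04],[0,0,0]],[[0,0,0],[0,0,0]],[[0,0,0],[0,0,0]],[[0,0,0],[0,0,0]],[[0,0,0],[0,0,0]]]'
python3 - <<'E'
from h import *
go((553.8,141.5,126),1.254)
E
```

```text
clock: 11.63
eef_pos: [554.7, 142.6, 180.2]
tcp_rot: [0.001, 0.809, 0.588, 0.001]
wrist_force: [0.1, 0.4, -0.6]
opening: 15.9
clock: 12.3
eef_pos: [554.3, 140.9, 129.4]
tcp_rot: [0.0, 0.81, 0.587, 0.001]
wrist_force: [0.2, 0.1, -0.7]
opening: 15.6
t 12.3 tcp [554.3 140.9 129.4] yaw 1.2536 tilt [ 0.0016  0.     -1.    ] F [ 0.2  0.1 -0.7] op 15.6
shift u [ 0.003 -0.005  0.022] world [-0.5  0.6 -3.4] turn -0.004
```

```bash
python3 -m handwheel '[[[0.003,-0.004,0.01],[0,0,0]],[[0,0,0.01],[0,0,0]],[[0,0,0.006],[0,0,0]],[[0,0,0.006],[0,0,0]],[[0,0,0.006],[0,0,0]],[[0,0,0.006],[0,0,0]],[[0,0,0.006],[0,0,0]],[[0,0,0.006],[0,0,0]]]'
python3 - <<'E'
from h import *
go((553.8,141.5,112),1.254)
E
```

```text
clock: 12.97
eef_pos: [553.5, 141.7, 120.0]
tcp_rot: [-0.0, 0.81, 0.587, -0.0]
wrist_force: [0.7, 0.2, -1.1]
opening: 15.5
t 12.97 tcp [553.5 141.7 120. ] yaw 1.2538 tilt [-0.  0. -1.] F [ 0.7  0.2 -1.1] op 15.5
shift u [-0.001  0.002  0.053] world [ 0.3 -0.2 -8. ] turn -0.002
```

```bash
python3 -m handwheel '[[[0,0,0.006],[0,0,0]],[[0,0,0.006],[0,0,0]],[[0,0,0.006],[0,0,0]],[[0,0,0.006],[0,0,0]],[[0,0,0.006],[0,0,0]],[[0,0,0.006],[0,0,0]],[[0,0,0.006],[0,0,0]],[[0,0,0.006],[0,0,0]]]'
python3 -m handwheel '[[[0,0,0.005],[0,0,0]],[[0,0,0.005],[0,0,0]],[[0,0,0.005],[0,0,0]],[[0,0,0.005],[0,0,0]],[[0,0,0.005],[0,0,0]],[[0,0,0.005],[0,0,0]],[[0,0,0.005],[0,0,0]],[[0,0,0.005],[0,0,0]]]'
```

```text
clock: 13.63
eef_pos: [554.0, 142.0, 114.9]
tcp_rot: [0.0, 0.81, 0.587, 0.001]
wrist_force: [-3.7, 0.3, 17.6]
opening: 15.7
clock: 14.3
eef_pos: [554.1, 142.2, 109.4]
tcp_rot: [0.0, 0.81, 0.587, 0.001]
wrist_force: [-5.0, 1.5, 19.2]
opening: 15.8
```

```bash
for i in 1; do python3 -m handwheel '[[[0,-0.002,0.003],[0,0,0]],[[0,0,0.003],[0,0,0]],[[0,0,0.003],[0,0,0]],[[0,0,0.003],[0,0,0]],[[0,0,0.003],[0,0,0]],[[0,0,0.003],[0,0,0]],[[0,0,0.003],[0,0,0]],[[0,0,0.003],[0,0,0]]]'; done
python3 -m handwheel '[[[0,0,0.003],[0,0,0]],[[0,0,0.003],[0,0,0]],[[0,0,0.003],[0,0,0]],[[0,0,0.003],[0,0,0]],[[0,0,0.003],[0,0,0]],[[0,0,0.003],[0,0,0]],[[0,0,0.003],[0,0,0]],[[0,0,0.003],[0,0,0]]]'
```

```text
clock: 14.97
eef_pos: [554.0, 142.2, 105.5]
tcp_rot: [0.001, 0.81, 0.587, 0.002]
wrist_force: [-3.3, 1.5, 16.4]
opening: 15.7
clock: 15.63
eef_pos: [554.0, 142.2, 101.8]
tcp_rot: [0.001, 0.81, 0.587, 0.001]
wrist_force: [-3.7, 1.7, 15.8]
opening: 15.9
```

```bash
python3 -m handwheel '[[[0,0,0.003],[0,0,0]],[[0,0,0.003],[0,0,0]],[[0,0,0.002],[0,0,0]],[[0,0,0.002],[0,0,0]],[[0,0,0.002],[0,0,0]],[[0,0,0.002],[0,0,0]],[[0,0,0.002],[0,0,0]],[[0,0,0.002],[0,0,0]]]'
```

```text
clock: 16.3
eef_pos: [554.0, 142.2, 99.0]
tcp_rot: [0.001, 0.81, 0.587, 0.001]
wrist_force: [-2.8, 1.1, 15.1]
opening: 15.4
```

```bash
python3 -m handwheel '[[[0,0,0.002],[0,0,0]],[[0,0,0.002],[0,0,0]],[[0,0,0.001],[0,0,0]],[[0,0,0.001],[0,0,0]],[[0,0,0.001],[0,0,0]],[[0,0,0.001],[0,0,0]],[[0,0,0.001],[0,0,0]],[[0,0,0.001],[0,0,0]]]'
```

```text
clock: 16.97
eef_pos: [554.1, 142.2, 98.1]
tcp_rot: [0.001, 0.81, 0.587, 0.002]
wrist_force: [-3.8, 1.8, 19.6]
opening: 15.7
```

```bash
python3 -m handwheel '[[[0,0,-0.03],[0,0,0]],[[0,0,-0.06],[0,0,0]],[[0,0,-0.1],[0,0,0]],[[0,0,-0.1],[0,0,0]],[[0,0,-0.08],[0,0,0]],[[0,0,-0.03],[0,0,0]],[[0,0,0],[0,0,0]],[[0,0,0],[0,0,0]]]'
python3 -m handwheel '[[[-0.08,0,0],[0,0,0]],[[-0.15,0,0],[0,0,0]],[[-0.17,0,0],[0,0,0]],[[-0.15,0,0],[0,0,0]],[[-0.09,0,0],[0,0,0]],[[-0.03,0,0],[0,0,0]],[[0,0,0],[0,0,0]],[[0,0,0],[0,0,0]]]'
python3 - <<'E'
from h import *
go((522.7,46.4,122),1.254)
E
```

```text
clock: 17.63
eef_pos: [552.9, 141.8, 155.0]
tcp_rot: [-0.0, 0.81, 0.587, -0.0]
wrist_force: [-0.3, 0.2, -1.3]
opening: 15.5
clock: 18.3
eef_pos: [521.8, 46.4, 155.2]
tcp_rot: [-0.0, 0.81, 0.587, -0.0]
wrist_force: [0.4, 0.0, -0.5]
opening: 15.8
t 18.3 tcp [521.8  46.4 155.2] yaw 1.2535 tilt [-4.e-04  2.e-04 -1.e+00] F [ 0.4  0.  -0.5] op 15.8
shift u [0.002 0.006 0.221] world [  0.9  -0.  -33.2] turn -0.005
```

```bash
python3 -m handwheel '[[[0.002,0.005,0.05],[0,0,0]],[[0,0,0.06],[0,0,0]],[[0,0,0.06],[0,0,0]],[[0,0,0.04],[0,0,0]],[[0,0,0.03],[0,0,0]],[[0,0,0.02],[0,0,0]],[[0,0,0.01],[0,0,0]],[[0,0,0],[0,0,0]]]'
python3 -m handwheel '[[[0,0,0.005],[0,0,0]],[[0,0,0.004],[0,0,0]],[[0,0,0.004],[0,0,0]],[[0,0,0.004],[0,0,0]],[[0,0,0.004],[0,0,0]],[[0,0,0.004],[0,0,0]],[[0,0,0.004],[0,0,0]],[[0,0,0.004],[0,0,0]]]'
```

```text
clock: 18.97
eef_pos: [522.7, 46.4, 114.8]
tcp_rot: [-0.0, 0.81, 0.587, -0.0]
wrist_force: [0.1, 0.6, -1.3]
opening: 15.8
clock: 19.63
eef_pos: [522.9, 46.3, 110.6]
tcp_rot: [0.0, 0.81, 0.587, 0.0]
wrist_force: [-2.8, 0.2, 8.8]
opening: 15.7
```

```bash
python3 -m handwheel '[[[0,0,0.004],[0,0,0]],[[0,0,0.004],[0,0,0]],[[0,0,0.004],[0,0,0]],[[0,0,0.004],[0,0,0]],[[0,0,0.003],[0,0,0]],[[0,0,0.003],[0,0,0]],[[0,0,0.003],[0,0,0]],[[0,0,0.003],[0,0,0]]]'
```

```text
clock: 20.3
eef_pos: [523.0, 46.4, 107.2]
tcp_rot: [0.0, 0.81, 0.587, 0.0]
wrist_force: [-4.5, 1.4, 14.0]
opening: 15.9
```

```bash
python3 -m handwheel '[[[0,0,0.004],[0,0,0]],[[0,0,0.004],[0,0,0]],[[0,0,0.004],[0,0,0]],[[0,0,0.004],[0,0,0]],[[0,0,0.003],[0,0,0]],[[0,0,0.003],[0,0,0]],[[0,0,0.003],[0,0,0]],[[0,0,0.003],[0,0,0]]]'
python3 -m handwheel '[[[0,0,0.003],[0,0,0]],[[0,0,0.003],[0,0,0]],[[0,0,0.003],[0,0,0]],[[0,0,0.003],[0,0,0]],[[0,0,0.003],[0,0,0]],[[0,0,0.002],[0,0,0]],[[0,0,0.002],[0,0,0]],[[0,0,0.002],[0,0,0]]]'
```

```text
clock: 20.97
eef_pos: [523.0, 46.5, 103.1]
tcp_rot: [0.0, 0.81, 0.587, 0.001]
wrist_force: [-5.2, 1.3, 15.8]
opening: 15.4
clock: 21.63
eef_pos: [523.0, 46.5, 99.9]
tcp_rot: [0.0, 0.81, 0.587, 0.001]
wrist_force: [-5.1, 1.2, 14.9]
opening: 15.8
```

```bash
python3 -m handwheel '[[[0,0,0.002],[0,0,0]],[[0,0,0.002],[0,0,0]],[[0,0,0.002],[0,0,0]],[[0,0,0.001],[0,0,0]],[[0,0,0.001],[0,0,0]],[[0,0,0.001],[0,0,0]],[[0,0,0.001],[0,0,0]],[[0,0,0.001],[0,0,0]]]'
```

```text
clock: 22.3
eef_pos: [523.0, 46.5, 98.2]
tcp_rot: [0.0, 0.81, 0.587, 0.001]
wrist_force: [-4.3, 1.4, 14.0]
opening: 15.7
```

```bash
python3 -m handwheel '[[[0,0,0.001],[0,0,0]],[[0,0,0.001],[0,0,0]],[[0,0,0.001],[0,0,0]],[[0,0,0.001],[0,0,0]],[[0,0,0.001],[0,0,0]],[[0,0,0.001],[0,0,0]],[[0,0,0.001],[0,0,0]],[[0,0,0.001],[0,0,0]]]'
```

```text
clock: 22.97
eef_pos: [523.0, 46.5, 97.0]
tcp_rot: [0.0, 0.81, 0.587, 0.001]
wrist_force: [-3.9, 1.1, 14.2]
opening: 15.5
```

```bash
python3 -m handwheel '[[[0,0,0.0015],[0,0,0]],[[0,0,0.0015],[0,0,0]],[[0,0,0.001],[0,0,0]],[[0,0,0.001],[0,0,0]],[[0,0,0.001],[0,0,0]],[[0,0,0.001],[0,0,0]],[[0,0,0.001],[0,0,0]],[[0,0,0.001],[0,0,0]]]'
```

```text
clock: 23.63
eef_pos: [523.0, 46.5, 95.8]
tcp_rot: [0.0, 0.81, 0.587, 0.001]
wrist_force: [-5.6, 1.9, 16.1]
opening: 15.6
```

```bash
python3 -m handwheel '[[[0,0,0.001],[0,0,0]],[[0,0,0.001],[0,0,0]],[[0,0,0.001],[0,0,0]],[[0,0,0.001],[0,0,0]],[[0,0,0.001],[0,0,0]],[[0,0,0],[0,0,0]],[[0,0,0],[0,0,0]],[[0,0,0],[0,0,0]]]'
```

```text
clock: 24.3
eef_pos: [523.0, 46.5, 95.2]
tcp_rot: [0.0, 0.81, 0.587, 0.001]
wrist_force: [-6.6, 1.7, 17.0]
opening: 15.7
```

```bash
python3 -m handwheel '[[[0,0,-0.03],[0,0,0]],[[0,0,-0.06],[0,0,0]],[[0,0,-0.12],[0,0,0]],[[0,0,-0.15],[0,0,0]],[[0,0,-0.15],[0,0,0]],[[-0.05,0,-0.15],[0,0,0]],[[-0.07,0.05,-0.12],[0,0,0]],[[-0.07,0.05,-0.05],[0,0,0]]]'
python3 -m handwheel '[[[0,0.05,0],[0,0,0]],[[0,0.05,0],[0,0,0]],[[0,0.02,0],[0,0,0]],[[0,0,0],[0,0,0]],[[0,0,0],[0,0,0]],[[0,0,0],[0,0,0]],[[0,0,0],[0,0,0]],[[0,0,0],[0,0,0]]]'
python3 - <<'E'
from h import *
go((540.5,-275,222),1.405)
im,d,p=cap('wrist','w5'); cv2.imwrite('pics/w5b.png',cv2.resize(im[20:180,170:290,::-1],(600,800),interpolation=2))
E
```

```text
clock: 24.97
eef_pos: [528.7, 14.1, 220.8]
tcp_rot: [0.001, 0.81, 0.587, 0.001]
wrist_force: [-0.1, 0.1, -1.2]
opening: 15.7
clock: 25.63
eef_pos: [545.0, 9.2, 217.9]
tcp_rot: [-0.0, 0.81, 0.587, -0.0]
wrist_force: [-0.4, -0.9, -0.7]
opening: 15.7
t 25.63 tcp [545.    9.2 217.9] yaw 1.2541 tilt [-2.e-04  1.e-04 -1.e+00] F [-0.4 -0.9 -0.7] op 15.7
shift u [-1.81   0.562 -0.027] world [  -4.5 -284.2    4.1] turn -1.509
```

View pics/w5b.png

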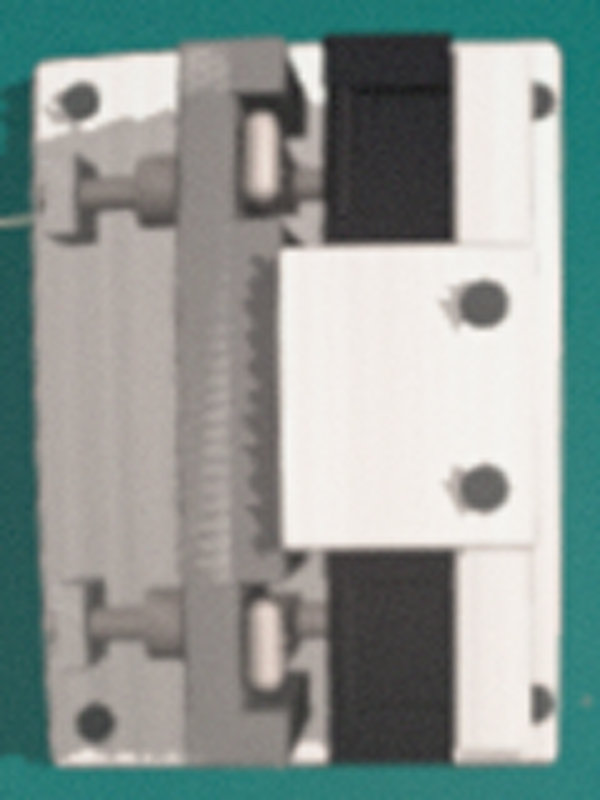

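Both ends stand clearly open. The lips moved from 300 to 262 px at the left and from 297 to 265 px at the right. I'll measure the openings from how far the lips moved.

```bash
python3 - <<'E'
from h import *
yaw=-0.317; ex=np.array([np.cos(yaw),np.sin(yaw)]); ey=np.array([-ex[1],ex[0]])
for n in('w2','w5'):
    im,P,d=cloud(n,True); _,_,E,k=load(n); g=cv2.cvtColor(im,cv2.COLOR_RGB2GRAY).astype(float)
    def cast(u,v,z):
        x=(u-k[2])/k[0];y=(v-k[3])/k[1];r=np.hypot(x,y);ray=np.stack([x*np.sin(r)/r,y*np.sin(r)/r,np.cos(r)])
        Rm=E[:3,:3];c=-Rm.T@E[:3,3];w=Rm.T@ray; return c[:2,None]+w[:2]*(z-c[2])/w[2]
    for nm,a,b in(('L',44,58),('R',142,157)):
        v,u=np.where(g[a:b,214:238]>160);v=v+a;u=u+214.; q=ex@cast(u,v,66.5)
        # black edge: rows, gradient crossing 60% toward black
        s=g[a:b,225:250].mean(0); i=int(np.argmin(np.diff(s)[8:]))+8
        bar=P[(g>170)&(abs(P[...,2]-75)<5)&(np.hypot(P[...,0]-561,P[...,1]-87)<45)]; 
        bx=np.percentile(bar[:,:2]@ex,[2,98])
        # cover outer front edge from depth: leftmost points with z>60
        h=(P[a:b,200:245,2]>62)&(P[a:b,200:245,2]<72); X=P[a:b,200:245,:2]@ex
        print(n,nm,'lip mid',q.mean().round(2),len(q),'range',np.percentile(q,[2,98]).round(1),'bar',bx.round(1),'cover front',np.median([X[r][h[r]].min() for r in range(b-a)]).round(1))
E
```

```text
w2 L lip mid 484.38 68 range [482.3 486.5] bar [482.4 530. ] cover front 467.2
w2 R lip mid 483.87 67 range [481.7 485.8] bar [482.4 530. ] cover front 467.0
w5 L lip mid 480.27 103 range [475.3 488.2] bar [482.5 530.2] cover front 460.2
w5 R lip mid 479.35 95 range [475.1 487.4] bar [482.5 530.2] cover front 460.7
```

```bash
python3 - <<'E'
from h import *
yaw=-0.317; ex=np.array([np.cos(yaw),np.sin(yaw)])
for n,c0,c1 in(('w2',222,238),('w5',214,229)):
    im,d,E,k=load(n); g=cv2.cvtColor(im,cv2.COLOR_RGB2GRAY).astype(float)
    def cast(u,v,z):
        x=(u-k[2])/k[0];y=(v-k[3])/k[1];r=np.hypot(x,y);ray=np.array([x*np.sin(r)/r,y*np.sin(r)/r,np.cos(r)])
        Rm=E[:3,:3];c=-Rm.T@E[:3,3];w=Rm.T@ray; return (c+w*(z-c[2])/w[2])[:2]@ex
    for nm,a,b in(('L',44,58),('R',142,156)):
        lip=[];blk=[];fr=[]
        for v in range(a,b):
            w=np.clip(g[v,c0:c1]-120,0,None); w=w if w.sum()>100 else None
            if w is not None: lip.append(cast((w*np.arange(c0,c1)).sum()/w.sum(),v,66.5))
            s=g[v,205:224]; 
            i=208+int(np.argmax(np.abs(np.diff(g[v,198:216]))))-10
        for v in (list(range(44,58)) if nm=='L' else range(142,156)):
            s=g[v,250:262]; i=int(np.argmax(np.diff(s))); blk.append(cast(250+i+.5,v,66))
        print(n,nm,np.median(lip).round(2),np.std(lip).round(2),len(lip),'black rear edge',np.median(blk).round(2))
E
```

```text
w2 L 483.64 0.25 14 black rear edge 514.81
w2 R 483.43 0.1 14 black rear edge 515.07
w5 L 476.83 0.24 14 black rear edge 515.22
w5 R 476.29 0.23 14 black rear edge 515.22
```

```bash
python3 -m handwheel '[[[-0.1,0.03,0],[0,0,0]],[[-0.18,0.06,0],[0,0,0]],[[-0.22,0.07,0],[0,0,0]],[[-0.22,0.07,0],[0,0,0]],[[-0.22,0.07,0],[0,0,0]],[[-0.22,0.07,0],[0,0,0]],[[-0.22,0.07,0],[0,0,0]],[[-0.2,0.06,0],[0,0,0]]]'
python3 -m handwheel '[[[-0.15,0.04,0],[0,0,0]],[[-0.08,0.022,0],[0,0,-0.3]],[[0,0,0],[0,0,-0.4]],[[0,0,0],[0,0,-0.4]],[[0,0,0],[0,0,-0.4]],[[0,0,0],[0,0,0]],[[0,0,0],[0,0,0]],[[0,0,0],[0,0,0]]]'
python3 - <<'E'
from h import *
go((540.4,-275,120),1.4058)
E
```

```text
clock: 26.35
eef_pos: [542.2, -241.6, 218.1]
tcp_rot: [0.0, 0.81, 0.586, -0.0]
wrist_force: [1.6, 0.0, -0.5]
opening: 15.6
clock: 27.02
eef_pos: [540.6, -275.2, 218.1]
tcp_rot: [0.0, 0.764, 0.645, -0.0]
wrist_force: [-0.1, 0.3, -1.1]
opening: 16.1
t 27.02 tcp [ 540.6 -275.2  218.1] yaw 1.4028 tilt [ 0. -0. -1.] F [-0.1  0.3 -1.1] op 16.1
shift u [ 0.001 -0.002  0.654] world [ -0.2   0.2 -98.1] turn -0.03
```

```bash
python3 -m handwheel '[[[0.001,-0.002,0.1],[0,0,-0.03]],[[0,0,0.15],[0,0,0]],[[0,0,0.15],[0,0,0]],[[0,0,0.15],[0,0,0]],[[0,0,0.1],[0,0,0]],[[0,0,0.04],[0,0,0]],[[0,0,0],[0,0,0]],[[0,0,0],[0,0,0]]]'
python3 -m handwheel '[[[0,0,0.03],[0,0,0]],[[0,0,0.03],[0,0,0]],[[0,0,0.03],[0,0,0]],[[0,0,0.03],[0,0,0]],[[0,0,0.03],[0,0,0]],[[0,0,0.03],[0,0,0]],[[0,0,0.03],[0,0,0]],[[0,0,0.02],[0,0,0]]]'
```

```text
clock: 27.68
eef_pos: [540.7, -275.3, 115.3]
tcp_rot: [0.0, 0.763, 0.647, 0.0]
wrist_force: [-0.3, -0.1, -0.6]
opening: 15.7
clock: 28.35
eef_pos: [540.2, -275.0, 79.3]
tcp_rot: [-0.0, 0.763, 0.647, -0.0]
wrist_force: [0.2, 0.7, -1.1]
opening: 15.7
```

```bash
python3 -m handwheel '[[[0,0,0.01],[0,0,0]],[[0,0,0.01],[0,0,0]],[[0,0,0.01],[0,0,0]],[[0,0,0],[0,0,0]],[[0,0,0],[0,0,0]],[[0,0,0],[0,0,0]],[[0,0,0],[0,0,0]],[[0,0,0],[0,0,0]]]'
```

```text
clock: 29.02
eef_pos: [540.4, -275.1, 75.6]
tcp_rot: [0.0, 0.763, 0.647, 0.0]
wrist_force: [0.3, 0.2, -0.7]
opening: 15.5
```

```bash
python3 -m handwheel '[[[0,0,0.005],[0,0,0]],[[0,0,0.005],[0,0,0]],[[0,0,0.005],[0,0,0]],[[0,0,0.005],[0,0,0]],[[0,0,0.003],[0,0,0]],[[0,0,0],[0,0,0]],[[0,0,0],[0,0,0]],[[0,0,0],[0,0,0]]]'
```

```text
clock: 29.68
eef_pos: [540.3, -275.1, 72.2]
tcp_rot: [-0.0, 0.763, 0.647, -0.0]
wrist_force: [-0.3, 1.2, 1.8]
opening: 15.9
```

Contact shows as about 2.5 N, so it is seated. Now I release it and rise.

```bash
python3 -m handwheel '[[[0,0,0],[0,0,0]],[[0,0,0],[0,0,0]],[[0,0,0],[0,0,0]],[[0,0,0],[0,0,0]],[[0,0,0],[0,0,0]],[[0,0,0],[0,0,0]],[[0,0,0],[0,0,0]],[[0,0,0],[0,0,0]]]' 0.9
python3 -m handwheel '[[[0,0,0],[0,0,0]],[[0,0,0],[0,0,0]],[[0,0,-0.05],[0,0,0]],[[0,0,-0.15],[0,0,0]],[[0,0,-0.2],[0,0,0]],[[0,0,-0.2],[0,0,0]],[[0,0,-0.2],[0,0,0]],[[0,0,-0.2],[0,0,0]]]'
python3 -m handwheel '[[[0,0,-0.15],[0,0,0]],[[0,0,-0.1],[0,0,0]],[[0,0,0],[0,0,0]],[[0,0,0],[0,0,0]],[[0,0,0],[0,0,0]],[[0,0,0],[0,0,0]],[[0,0,0],[0,0,0]],[[0,0,0],[0,0,0]]]'
python3 - <<'E'
from h import *
go((540.4,-275,260))
cap('wrist','w6'); im,P,d=cloud('w6',True); hsv=cv2.cvtColor(im,cv2.COLOR_RGB2HSV)
org=cv2.inRange(hsv,(3,150,100),(18,255,255))>0; blue=cv2.inRange(hsv,(105,120,40),(125,255,255))>0
near=np.hypot(P[...,0]-540,P[...,1]+275)<60
for nm,m,z in(('knob',org,124),('collar',org,56),('stand',blue,50)):
    q=P[near&m&(abs(P[...,2]-z)<5)]; print(nm,len(q),rect(q),np.median(q[:,2]).round(1))
cv2.imwrite('pics/w6b.png',im[80:240,200:360,::-1].repeat(3,0).repeat(3,1))
E
```

```text
clock: 30.35
eef_pos: [540.3, -275.1, 72.0]
tcp_rot: [-0.0, 0.763, 0.647, -0.0]
wrist_force: [0.1, 0.1, 0.8]
opening: 67.1
clock: 31.02
eef_pos: [540.2, -274.9, 224.3]
tcp_rot: [0.0, 0.763, 0.647, 0.0]
wrist_force: [-0.5, 0.3, -0.4]
opening: 79.4
clock: 31.68
eef_pos: [540.2, -275.0, 258.8]
tcp_rot: [-0.001, 0.763, 0.647, -0.0]
wrist_force: [0.5, -0.5, 1.0]
opening: 79.6
t 31.68 tcp [ 540.2 -275.   258.8] yaw 1.4068 tilt [-1.1e-03  8.0e-04 -1.0e+00] F [ 0.5 -0.5  1. ] op 79.6
shift u [ 0.     0.001 -0.008] world [ 0.2 -0.   1.2] turn None
knob 518 (array([ 540.6, -275.2]), array([26.7, 18.7]), 81.0) 123.3
collar 403 (array([ 540.4, -275.8]), array([35.8, 32.4]), 81.1) 55.4
stand 1501 (array([ 541. , -275.2]), array([69.5, 59. ]), 81.4) 49.5
```

View pics/w6b.png

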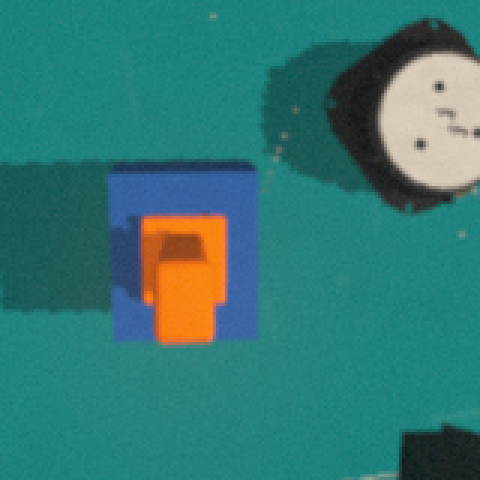

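```bash
python3 -c "
from workcell import *
print(job_done(), get_obs()['clock'])"
```

```text
the job is handed in; nothing more can be done
the job is handed in; nothing more can be done
```

I opened the cover at both ends with the wedge, put the wedge back in its stand and handed the job in at about 32 s of the 72 s allowed. No verdict is reported.

- **Pressing order:** I pressed the right notch to about 3.5 mm, then the left notch to its stop, then the right notch to its stop. On these figures the two ends were never more than about 3.5 mm apart.
- **Force:** the highest downward reading was 19.6 N. I read the force only at the end of each move, so brief peaks in between would not show.
- **Cover openings:** the last wrist picture shows the lips moved about 6.8 to 7.2 mm at the left and 7.1 to 7.3 mm at the right. A coarser depth check gave 7.0 mm at the left but only 6.3 to 6.6 mm at the right. I took the lip figures, since the coarse one leaves out any opening the cover had at the start. That still leaves the right end less certain than the left.
- **Stops:** the force rose clearly at the left, from 15 to 19.6 N. At the right it rose only gently, from 14 to 17 N.
- **Wedge in its stand:** the knob and collar are within about 1 mm of the slot's middle. They are at the same height as before the grasp, and the wedge stands upright.
- **Hand and bystanders:** the gripper is open and well above the wedge. I kept clear of the bystanders but did not measure them again.

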